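# Lock the printed lens ring with a pin spanner

## Task

Take the pin spanner from its rest, set both its pins fully home in the two holes of the retaining ring on the round printed housing, and only then turn the ring clockwise (seen from above) with it as far as its stop. Go gently, the printed ring cracks under about 40 N; then put the spanner back upright in its rest, pins down in the trough, and let go, without knocking over or pushing about the tape roll and the printed nose cone.

Things in the scene. Friction and masses are not known exactly. Their poses are not given: they have to be found in the camera images.
- stem (a point): Centre of the upright flat-sided grip stem of the loose pin spanner (about 160 g). Stem: 20 (x) by 28 (y) by 60 mm (z), this point half-way up, z up away from the pins. Take it from above across the 20 mm. Below it a cross bar 24 (x) by 64 (y) by 10 mm, its top 30 and its flat underside 40 mm below this point. Looks the same after a half turn about z.
- spanner: The whole spanner; origin midway between its two pin tips, 50 mm below the stem's centre, same axes. The round-ended pins, 6 mm in diameter and 10 mm long, point down from the bar at y = -24 and y = +24 mm.
- rest_top (a point): Spanner rest, fixed: dark foot 75 (x) by 110 (y) by 12 mm, two pale rails along y, between them a trough 16 mm wide, 14 mm deep, low stops at y = -38 and +38 mm. Point: centre of the trough at the height of the rails' tops, 26 mm above the bench. The spanner stands with its bar along y on the rails, pins in the trough, stem centre 40 mm above this point.
- ring_face (a point): Point on the ring's axis at the height of its flat top face, 72 mm above the bench; axes of the nest, z up. Pale ring 76 mm across, 32 mm bore, 4 mm proud of the round housing (96 mm). Two holes, 10 mm in diameter, 12 mm deep, lie opposite one another, 24 mm from the axis; their direction is told under nest. Pins fully home: bar flat on the face, stem centre 40 mm above this point.
- nest: Fixed dark square nest, 130 x 130 x 16 mm, carrying housing and ring on a rubber pad that yields 1 mm per 4 N, 3 mm at most. The line through the ring's holes is not measured: it starts anywhere from 0.26 rad counter-clockwise to 0.34 rad clockwise (from above) of the nest's y axis. Look, or feel: pins pressed on with 2 to 5 N slide over the face and sink at the holes.
- ring (a joint): Angle of the ring in its housing, rad: 0 loose, growing clockwise from above to 0.7 at the stop (locked); starts at 0 to 0.08. Turning takes 0.2 to 0.3 N m; at the stop, which gives only about 0.02 rad, the moment rises steeply. It stays where it is left. The spanner's force on ring, housing and nest must stay under 40 N.
- tape: Bystander: roll of tan tape lying flat, 68 mm across, 24 mm high, origin at its underside.
- shell: Bystander: pale printed nose cone standing on its base, 68 mm across, 52 mm high, origin at its underside.
There are look-alikes about, which are no part of the job. Leave any purple look-alike of the spanner alone. What is shaped like the nest but red is not meant.

How it is judged:
By the outcome, as a careful person would: the job done as asked, in the order asked, and still so for the second after the job is handed in, with the robot touching nothing.
It also fails if it takes over 67 s, if anything falls off the work surface, if the arm or the gripper's body presses on something with over 40 N, if the wrist force passes 120 N, or if a joint passes its speed limit or range.

## Robot

A 6-joint arm with a two-finger parallel gripper is mounted at the origin on the work surface. World frame = base frame: x ahead of the robot, y to its left, z up, the work surface at z = 0. Lengths are in m, angles in rad, forces in N, time in s.
With the tool pointing down it reaches from about 0.25 to 0.725 m from the base axis. Payload 4 kg.
Tool frame: the origin (TCP) lies at the very end of the fingers, on their centre line; the grasp point (between the pads) lies 19 mm behind it; z points along the fingers, y is the line along which they close (so a half turn about z gives the same grasp; the last joint's range is limited). The gripper opens to 85 mm and grips with 20 to 120 N. Pads are 22 mm wide; open, the fingers measure 114 mm over their backs; the gripper's body (76 mm by 85 mm) begins 54 mm behind the grasp point. The pads swing forward as they close: fully open they stand 13 mm farther back than shut.
Start: joints at [1.228, 0.241, 0.005, 1.335, 0, 1.571], TCP at [0.168, 0.471, 0.211] pointing down, gripper open.
Joint ranges: [-2.72, 2.72], [-1.05, 1.87], [-1.09, 1.28], [-1.99, 2.15], [-1.42, 1.44], [-3.14, 3.14]. Speed limits (rad/s): [2.79, 2.79, 3.14, 3.14, 3.14, 3.14].

## Interface

Orientations are given as a unit quaternion [x, y, z, w].
In Python, from workcell import bot, vision, workorder gives the robot as it stands.
- The arm moves only by the shell command python3 -m creep 'ROWS' [OPENING]. ROWS is JSON, a list of rows, each a list of 2 entries, a list of its own where there are three numbers: the shift along the tool's x, y, z in mm, then the turn, a rotation vector about the tool's x, y, z in rad. In form: [[[dx, dy, dz], [wx, wy, wz]], ...]. A call has 1 to 12 rows; each row shifts and turns the commanded pose from where the row before left it, along the tool's axes as they then stand; what a row does not reach is not made up. A row lasts 1/8 s, in which the tool goes at most 62.5 mm and 10.7 degrees, less where a joint would pass 70% of its speed; a pose out of reach is approached as far as the arm can. A call is refused whole if a number of a shift passes 62.5 or a number of a turn 0.188, either way. A call with a gripper value outside its range is refused whole. OPENING is the finger opening in mm, from 0 to 85.4, set as the call begins (- or left out, the last holds). The fingers move at their own pace and stop on an object; the grip force is fixed at half the most. Time passes only in rows, so rows that do not move let the fingers close. It gives the time, the measured TCP pose, the force, the opening and the grip force at its end, in the units of the state.
- bot.get_obs(): the state, without advancing time (a new reading comes with each control period).
- vision.camera(name): name is "side" or "top" or "wrist"; returns a dict with "image" (420x560x3 uint8, blue, green, red), "z_map" (420x560 float32, m along the optical axis (not along the pixel's ray), 0 where there is no reading), "K" (3x3 intrinsics, pixels), "rvec" (rotation vector, rad) and "tvec" (3), from world to camera coordinates, as OpenCV has them; the wrist camera has in their place "tool_from_camera" (4x4, takes a point from camera to tool coordinates, whose origin is the TCP and whose axes are the flange's). Camera axes: x right, y down, z forward; pixel columns grow to the right and rows downward; lengths in m; the calibration is good to about 2 mm. A picture is of the moment at which its call begins: read the wrist's pose just before it.
- workorder.job_done(): hands the job in; it is judged then, once.
Trained networks look in a picture, given as the dict that the camera call returned (one of the last four; its "shot" number tells which), for a name from the list of things; names that differ only in an ending like _2 or _b are one class to them, and where a whole thing is asked for, a point or a joint stands for the part that bears it (a point fixed in the world has none). Each returns a list of dicts, best first, with "score" (0 to 1); they miss things now and then, are a little off and sometimes report something else, mostly with a low value. They report only what shows in the picture. A call takes as long as a camera call. They do not tell look-alikes from the thing itself.
- vision.spot_in(picture, query): "position" ([column, row] in pixels, amid what is visible of it).
- vision.place_of(picture, query): "position" ([column, row] in pixels: a listed point, or the origin of a listed thing).
The state is a dict: "clock": time; "joint_pos": joint angles; "joint_vel": joint speeds; "tau": joint torques, N m; "eef_pos": TCP position; "tool_rot": TCP orientation; "ft_force": force on the tool from outside, world axes, zero at the start; "ft_torque": the same for the moment, N m; "grip_width": finger opening in m; "grasp_force": force on a finger pad.
Only numpy, scipy, OpenCV 4.12 (cv2) and the standard library are available. Lean on these libraries where they do the work, as an engineer would, in place of code of your own. Each camera call takes 0.05 s, during which the arm holds its last target. There are 200 camera calls.

## Working session

There is one attempt and no reset: what is moved stays moved. The work goes in short steps, Python scripts to look and compute and a shell command to move; the robot and the scene stay as the last step left them, time stands still between calls to the robot, and variables do not carry over. Pictures are saved under pics/ and viewed, at most 10 in all, crops included, and the job is handed in when it is done.

```bash
mkdir -p pics
cat > h.py <<'E'
import numpy as np,cv2
from scipy.spatial.transform import Rotation as R
from workcell import bot,vision,workorder
def cam(n):
    o=bot.get_obs(); p=vision.camera(n)
    if n=='wrist':
        T=np.eye(4);T[:3,:3]=R.from_quat(o['tool_rot']).as_matrix();T[:3,3]=o['eef_pos']
        p['W']=T@np.array(p['tool_from_camera'])
    else:
        M=np.eye(4);M[:3,:3]=cv2.Rodrigues(np.array(p['rvec'],float))[0];M[:3,3]=np.ravel(p['tvec']);p['W']=np.linalg.inv(M)
    return p
def ray(p,uv):
    d=np.linalg.inv(p['K'])@[uv[0],uv[1],1];return p['W'][:3,3],p['W'][:3,:3]@d
def atz(p,uv,z):
    o,d=ray(p,uv);return o+d*(z-o[2])/d[2]
def cloud(p):
    v,u=np.mgrid[:420,:560];d=np.stack([u,v,u*0+1],-1)@np.linalg.inv(p['K']).T*p['z_map'][...,None]
    return d@p['W'][:3,:3].T+p['W'][:3,3]
def st():
    o=bot.get_obs();print('t',round(o['clock'],2),'p',np.round(np.array(o['eef_pos'])*1e3,1),'q',np.round(o['tool_rot'],4),'F',np.round(o['ft_force'],1),'M',np.round(o['ft_torque'],2),'g',o['grip_width'],o['grasp_force'],'j',np.round(o['joint_pos'],2))
E
python3 - <<'E'
from h import *
st()
ps={n:cam(n) for n in('top','side')}
for n,p in ps.items():
    cv2.imwrite(f'pics/{n}0.png',p['image'])
    c=cloud(p)
    for q,z in(('stem',.066),('rest_top',.026),('ring_face',.072),('nest',0),('tape',0),('shell',0)):
        for d in vision.place_of(p,q)[:4]:
            print(n,q,round(d['score'],2),np.round(d['position']),np.round(atz(p,d['position'],z)*1e3))
E
```

```text
t 0.0 p [167.8 470.3 210.2] q [ 1.706e-01  9.853e-01 -1.100e-03 -2.000e-04] F [-0.4  0.2 -0.3] M [-0.05  0.06  0.03] g 0.08535507255088555 0.0 j [1.23 0.24 0.   1.34 0.   1.57]
top stem 0.87 [401. 264.] [ 350. -257.   66.]
top stem 0.79 [397. 218.] [ 465. -251.   66.]
top stem 0.68 [451. 210.] [ 486. -387.   66.]
top stem 0.39 [294. 242.] [401.   8.  66.]
top rest_top 0.57 [394. 220.] [ 467. -254.   26.]
top ring_face 0.94 [133. 188.] [535. 422.  72.]
top ring_face 0.76 [227. 282.] [301. 173.  72.]
top ring_face 0.63 [227. 194.] [521. 182.  72.]
top nest 0.84 [144. 195.] [531. 417.   0.]
top nest 0.66 [222. 201.] [516. 204.   0.]
top nest 0.63 [225. 281.] [301. 189.   0.]
top tape 0.51 [295. 242.] [407.   5.   0.]
top shell 0.64 [292. 152.] [655.  15.   0.]
side stem 0.87 [288. 317.] [ 463. -251.   66.]
side stem 0.81 [236. 336.] [ 353. -278.   66.]
side stem 0.65 [312. 384.] [ 483. -394.   66.]
side rest_top 0.63 [287. 330.] [ 460. -256.   26.]
side rest_top 0.48 [289. 328.] [ 466. -253.   26.]
side ring_face 0.87 [281. 168.] [516. 192.  72.]
side ring_face 0.66 [197. 177.] [294. 190.  72.]
side ring_face 0.6 [275. 116.] [534. 420.  72.]
side nest 0.88 [270. 135.] [519. 423.  -0.]
side nest 0.68 [205. 198.] [306. 181.   0.]
side tape 0.85 [251. 244.] [412.   3.   0.]
side shell 0.94 [346. 230.] [659.  15.   0.]
```

```bash
python3 -c "
import cv2,numpy as np
print(cv2.imread('pics/top0.png').shape)"
```

```text
(420, 560, 3)
```

View pics/top0.png

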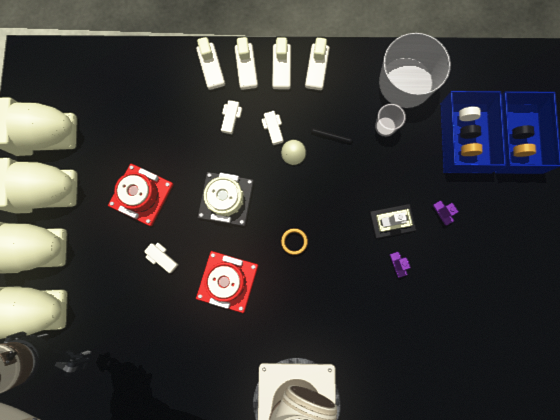

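Candidates for the spanner: white at (395,219) on the dark rest, purple at (447,211) and (400,264). The white one fits, since purple is ruled out. Candidates for the nest: dark at (225,197), red at (140,193) and (227,282). The dark one fits. I'll confirm both in one enlarged crop.

Run:
```python
from h import *
p=cam('top');im=p['image']
a=cv2.resize(im[160:230,190:260],(400,400),interpolation=cv2.INTER_CUBIC);b=cv2.resize(im[185:255,360:430],(400,400),interpolation=cv2.INTER_CUBIC)
cv2.imwrite('pics/crop1.png',np.hstack([a,b]))
c=cloud(p);X,Y,Z=c[...,0],c[...,1],c[...,2]
def box(m,n):
    q=c[m][:,:2]*1e3;r=cv2.minAreaRect(q.astype(np.float32));print(n,len(q),np.round(r[0],1),np.round(r[1],1),round(r[2],1),'mean',q.mean(0).round(1),'z',np.median(Z[m]).round(4))
near=lambda x,y,r:np.hypot(X-x,Y-y)<r
box(near(.465,-.253,.08)&(Z>.085),'stem top')
box(near(.465,-.253,.08)&(Z>.006)&(Z<.018),'foot')
box(near(.465,-.253,.08)&(Z>.02)&(Z<.06),'rails/bar')
box(near(.518,.19,.12)&(Z>.062)&(Z<.08),'ring')
box(near(.518,.19,.12)&(Z>.008)&(Z<.024),'nest')
```

```text
stem top 102 [ 464. -249.] [20.1 28. ] 12.2 mean [ 463.5 -248.4] z 0.0969
foot 654 [ 461.6 -260.8] [142.8 127.9] 86.1 mean [ 463.1 -248.4] z 0.0126
rails/bar 399 [ 465.5 -251.7] [44.1 84.8] 11.2 mean [ 462.7 -247.1] z 0.0286
ring 933 [520.8 194. ] [94.6 92.9] 1.9 mean [520.8 193.9] z 0.071
nest 948 [522.3 202.1] [146.4 130.6] 80.7 mean [512.9 184.6] z 0.0166
```

View pics/crop1.png

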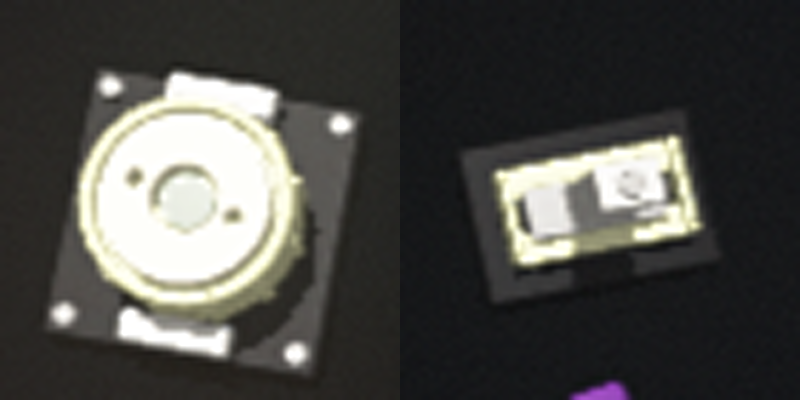

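The crop confirms it: the dark nest has the pale ring, with holes at about (214,191) and (231,198) in the full image. The white spanner stands on the dark rest at (395,219). I'll look from the wrist over the ring on the way.

```bash
cat >> h.py <<'E'
def togo(xyz,yaw):
    """tool-frame shift (mm) and z turn to reach TCP xyz(mm), tool y at yaw deg"""
    o=bot.get_obs();M=R.from_quat(o['tool_rot']).as_matrix();d=M.T@(np.array(xyz)-np.array(o['eef_pos'])*1e3)
    y=np.degrees(np.arctan2(M[1,1],M[0,1]));w=(y-yaw+180)%360-180
    print('now yaw',round(y,2),'tilt',np.round(M[2],4),'shift',d.round(1),'turn tool z rad',round(np.radians(w),4), 'shift after turn',(R.from_rotvec([0,0,-np.radians(w)]).apply(d)).round(1))
E
python3 - <<'E'
from h import *
p=cam('wrist');print(np.round(p['tool_from_camera'],3),p['K'])
togo((520,194,260),191.5)
E
```

```text
[[-0.    -0.958 -0.288  0.073]
 [ 1.     0.    -0.    -0.   ]
 [ 0.    -0.288  0.958 -0.162]
 [ 0.     0.     0.     1.   ]] [[346.91844505   0.         283.2382936 ]
 [  0.         346.91844505 205.59688523]
 [  0.           0.           1.        ]]
now yaw 70.36 tilt [ 0.  0. -1.] shift [-424.5 -142.5  -48.9] turn tool z rad -2.1143 shift after turn [ 341.5 -289.7  -48.9]
```

```bash
python3 -m creep '[[[-53,-17.8,-3],[0,0,-0.0]],[[-53,-17.8,-3],[0,0,0]],[[-53,-17.8,-3],[0,0,0]],[[-53,-17.8,-3],[0,0,0]],[[-53,-17.8,-3],[0,0,0]],[[-53,-17.8,-3],[0,0,0]],[[-53,-17.8,-3],[0,0,0]],[[-53,-17.8,-3],[0,0,0]],[[0,0,0],[0,0,0]],[[0,0,0],[0,0,0]]]' 50
python3 - <<'E'
from h import *
st();p=cam('wrist');cv2.imwrite('pics/w1.png',p['image']);np.savez('w1.npz',**{k:np.array(p[k]) for k in('image','z_map','K','W')})
c=cloud(p);Z=c[...,2]
m=(Z>.066)&(Z<.08);q=c[m][:,:2]*1e3
print(len(q),q.mean(0),np.median(Z[m]));print(cv2.minEnclosingCircle(q.astype(np.float32)))
print([ (d['score'],np.round(d['position'],1),np.round(atz(p,d['position'],.072)*1e3,1)) for d in vision.place_of(p,'ring_face')[:2]])
E
```

```text
clock: 2.05
eef_pos: [0.5191, 0.1942, 0.2348]
tool_rot: [0.171, 0.985, -0.0, -0.001]
ft_force: [-0.2, -0.7, 0.1]
grip_width: 0.0502
grasp_force: 0.0
t 2.05 p [519.1 194.2 234.8] q [ 1.709e-01  9.853e-01 -1.000e-04 -6.000e-04] F [-0.2 -0.7  0.1] M [0.03 0.03 0.04] g 0.050207585109407045 0.0 j [0.36 0.34 0.21 1.44 0.   0.7 ]
11276 [522.704961   311.16894769] 0.07082041353227259
((455.4730529785156, 305.44970703125), 184.6268768310547)
[(0.62, array([287.3, 179.1]), array([518.3, 198.2,  72. ])), (0.6, array([531.1, 106.1]), array([528.9, 427.1,  72. ]))]
```

View pics/w1.png

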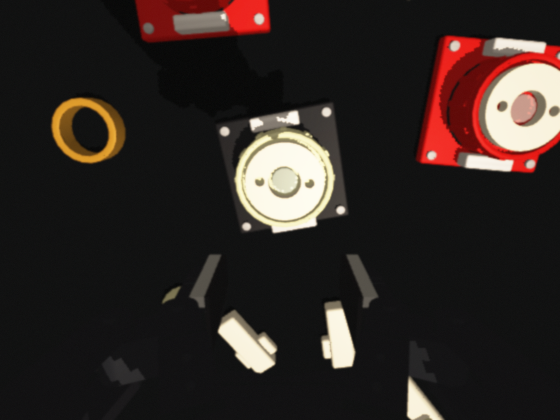

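The wrist view shows the ring centred at about (284,180), holes at about (260,182) and (309,184), and nest screws at (226,131), (327,112), (341,210) and (247,227). Next I'll refine these positions.

Run:
```python
from h import *
p=dict(np.load('w1.npz'));g=cv2.cvtColor(p['image'],cv2.COLOR_BGR2GRAY).astype(float)
def dark(u,v,r):
    s=g[v-r:v+r+1,u-r:u+r+1];w=np.clip(s.max()*.75-s,0,None);w[s>s.max()*.75]=0
    yy,xx=np.mgrid[-r:r+1,-r:r+1];return u+(w*xx).sum()/w.sum(),v+(w*yy).sum()/w.sum()
def bright(u,v,r):
    s=g[v-r:v+r+1,u-r:u+r+1];w=np.clip(s-.5*s.max(),0,None);yy,xx=np.mgrid[-r:r+1,-r:r+1];return u+(w*xx).sum()/w.sum(),v+(w*yy).sum()/w.sum()
H=[dark(260,182,7),dark(309,184,7)];P=[atz(p,h,.072)[:2]*1e3 for h in H];print(H,P,(P[0]+P[1])/2,np.hypot(*(P[0]-P[1])))
d=P[1]-P[0];print('hole line deg',np.degrees(np.arctan2(d[1],d[0])))
C=np.array([atz(p,bright(u,v,6),.016)[:2]*1e3 for u,v in((226,131),(327,112),(341,210),(247,227))]);print(C,C.mean(0))
for i in range(4):
    e=C[(i+1)%4]-C[i];print(np.degrees(np.arctan2(e[1],e[0])),np.hypot(*e))
c=cloud(p);Z=c[...,2];m=(Z>.0695)&(Z<.0745)&(np.hypot(c[...,0]-.519,c[...,1]-.195)<.06);q=(c[m][:,:2]*1e3).astype(np.float32)
print('top face circle',cv2.minEnclosingCircle(q),np.median(Z[m]))
```

```text
[(np.float64(259.2795469117333), np.float64(182.22013250694593)), (np.float64(309.5027126525867), np.float64(183.83394690951366))] [array([512.14306126, 171.86386255]), array([529.84479561, 216.68420373])] [520.99392843 194.27403314] 48.18935963895549
hole line deg 68.44852395334665
[[457.34003946 148.45112444]
 [475.10419897 257.70438773]
 [584.35546029 240.04636317]
 [566.61708352 130.89359795]] [520.85419556 194.27386832]
80.7647468192697 110.68803413986141
-9.181183398002569 110.66907395941207
-99.23042446337806 110.58470132625958
170.87230529946493 110.67853944846965
top face circle ((518.5914306640625, 199.47683715820312), 43.05863952636719) 0.07124544809874583
```

Run:
```python
from h import *
togo((464,-249,215),191.5)
```

```text
now yaw 70.44 tilt [ 6.e-04 -1.e-04 -1.e+00] shift [ -97.2 -436.7   20.1] turn tool z rad -2.1128 shift after turn [424.3 142.   20.1]
```

```bash
python3 -m creep '[[[-12,-54.5,0],[0,0,0]],[[-12,-54.5,0],[0,0,0]],[[-12,-54.5,0],[0,0,0]],[[-12,-54.5,0],[0,0,0]],[[-12,-54.5,0],[0,0,0]],[[-12,-54.5,0],[0,0,0]],[[-12,-54.5,0],[0,0,0]],[[-13,-55,0],[0,0,0]],[[0,0,0],[0,0,-0.176]],[[0,0,0],[0,0,-0.176]],[[0,0,0],[0,0,-0.176]],[[0,0,0],[0,0,-0.176]]]' 50
python3 -m creep '[[[0,0,2.5],[0,0,-0.176]],[[0,0,2.5],[0,0,-0.176]],[[0,0,2.5],[0,0,-0.176]],[[0,0,2.5],[0,0,-0.176]],[[0,0,2.5],[0,0,-0.176]],[[0,0,2.5],[0,0,-0.176]],[[0,0,2.5],[0,0,-0.176]],[[0,0,2.5],[0,0,-0.176]],[[0,0,0],[0,0,0]],[[0,0,0],[0,0,0]]]' 50
python3 - <<'E'
from h import *
st();p=cam('wrist');cv2.imwrite('pics/w2.png',p['image']);np.savez('w2.npz',**{k:np.array(p[k]) for k in('image','z_map','K','W')})
c=cloud(p);X,Y,Z=c[...,0],c[...,1],c[...,2]
def box(m,n):
    q=c[m][:,:2]*1e3;r=cv2.minAreaRect(q.astype(np.float32));print(n,len(q),np.round(r[0],1),np.round(r[1],1),round(r[2],1),'mean',q.mean(0).round(1),'z',np.median(Z[m]).round(4))
n=np.hypot(X-.464,Y+.249)<.075
box(n&(Z>.09)&(Z<.1),'stem top');box(n&(Z>.032)&(Z<.04),'bar');box(n&(Z>.024)&(Z<.029),'rails')
print([(d['score'],np.round(atz(p,d['position'],.066)*1e3,1)) for d in vision.place_of(p,'stem')[:2]],[(d['score'],np.round(atz(p,d['position'],.026)*1e3,1)) for d in vision.place_of(p,'rest_top')[:2]])
togo((464,-249,50),191.5)
E
```

```text
clock: 3.65
eef_pos: [0.4643, -0.2478, 0.2354]
tool_rot: [-0.184, 0.983, -0.0, 0.0]
ft_force: [-0.3, 0.5, 0.9]
grip_width: 0.05
grasp_force: 0.0
clock: 4.9
eef_pos: [0.4644, -0.2486, 0.2154]
tool_rot: [0.773, -0.634, 0.0, -0.0]
ft_force: [0.6, -0.4, 0.3]
grip_width: 0.05
grasp_force: 0.0
t 4.9 p [ 464.4 -248.6  215.4] q [ 7.734e-01 -6.340e-01  2.000e-04 -1.000e-04] F [ 0.6 -0.4  0.3] M [ 0.   -0.01 -0.02] g 0.049989910890162435 0.0 j [-0.49  0.29  0.08  1.36  0.   -2.26]
stem top 762 [ 463.8 -250.6] [19.7 27.8] 11.7 mean [ 463.9 -251.4] z 0.0953
bar 497 [ 466.9 -267.2] [23.1 29.5] 11.8 mean [ 467.7 -271.8] z 0.0351
rails 1494 [ 465.  -252.7] [43.7 83.2] 11.3 mean [ 466.5 -254.8] z 0.0254
[(0.95, array([ 461.6, -251.5,   66. ])), (0.81, array([ 486.9, -381. ,   66. ]))] [(0.86, array([ 462.4, -253.2,   26. ]))]
now yaw -168.67 tilt [ 2.e-04 -3.e-04 -1.e+00] shift [ -0.2   0.3 165.3] turn tool z rad -0.0029 shift after turn [ -0.2   0.3 165.3]
```

View pics/w2.png

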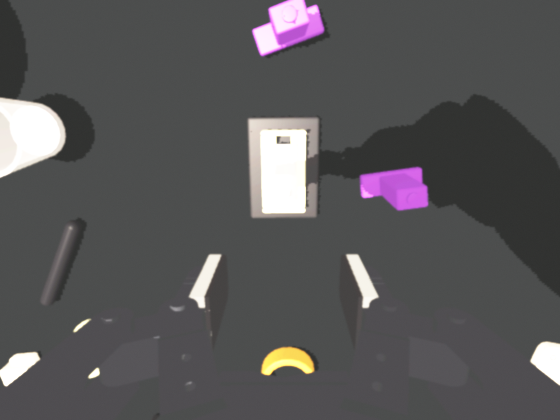

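The white spanner stands in its rest at about (284,165). The purple ones, at (288,20) and (400,187), are clear of the gripper. I'll descend and grip.

```bash
python3 -m creep '[[[2,0.3,30],[0,0,0]],[[0,0,40],[0,0,0]],[[0,0,40],[0,0,0]],[[0,0,30],[0,0,0]],[[0,0,25],[0,0,0]],[[0,0,0],[0,0,0]]]' 50
python3 -m creep '[[[0,0,0],[0,0,0]],[[0,0,0],[0,0,0]],[[0,0,0],[0,0,0]],[[0,0,0],[0,0,0]],[[0,0,0],[0,0,0]],[[0,0,0],[0,0,0]]]' 0
python3 - <<'E'
from h import *
st();togo((521,194.3,140),191.5)
E
```

```text
clock: 5.8
eef_pos: [0.4625, -0.2505, 0.0482]
tool_rot: [0.773, -0.634, -0.002, 0.0]
ft_force: [1.2, 0.2, 1.3]
grip_width: 0.05
grasp_force: 0.0
clock: 6.55
eef_pos: [0.4655, -0.2522, 0.0517]
tool_rot: [0.774, -0.634, 0.002, -0.0]
ft_force: [-1.6, -1.0, 5.7]
grip_width: 0.0189
grasp_force: 59.8
t 6.55 p [ 465.5 -252.2   51.7] q [ 7.736e-01 -6.336e-01  1.700e-03 -2.000e-04] F [-1.6 -1.   5.7] M [-0.06  0.11  0.  ] g 0.018866857329721265 59.762152433395386 j [-0.5   0.42 -0.18  0.97 -0.   -2.27]
now yaw -168.64 tilt [ 0.0023 -0.0025 -1.    ] shift [-426.6 -142.6  -88.9] turn tool z rad -0.0024 shift after turn [-426.2 -143.7  -88.9]
```

```bash
python3 -m creep '[[[0,0,-10],[0,0,0]],[[0,0,-20],[0,0,0]],[[0,0,-35],[0,0,0]],[[0,0,-35],[0,0,0]],[[0,0,0],[0,0,0]],[[0,0,0],[0,0,0]]]' 0
python3 - <<'E'
from h import *
st();p=cam('wrist');cv2.imwrite('pics/w3.png',p['image']);q=cam('top');q2=cam('side')
print([(d['score'],np.round(d['position'],1)) for d in vision.place_of(p,'stem')[:2]])
o=bot.get_obs()
for n in(q,q2):
  for d in vision.place_of(n,'spanner')[:3]+vision.place_of(n,'stem')[:3]: print(round(d['score'],2),np.round(d['position'],1),atz(n,d['position'],o['eef_pos'][2]+.0143)[:2]*1e3)
c=cloud(q);X,Y,Z=c[...,0],c[...,1],c[...,2]
c=cloud(p);T=np.eye(4);T[:3,:3]=R.from_quat(o['tool_rot']).as_matrix();T[:3,3]=o['eef_pos'];t=(c-T[:3,3])@T[:3,:3]*1e3
m=(abs(t[...,0])<45)&(abs(t[...,1])<9)&(t[...,2]>-40)&(t[...,2]<45)&(p['z_map']>0)
for lo in range(-40,45,5):
    k=m&(t[...,2]>=lo)&(t[...,2]<lo+5)
    if k.sum()>5: print(lo,k.sum(),'x',t[k][:,0].min().round(1),t[k][:,0].max().round(1),'y',t[k][:,1].min().round(1),t[k][:,1].max().round(1))
E
```

```text
clock: 7.3
eef_pos: [0.4635, -0.251, 0.1492]
tool_rot: [0.774, -0.634, -0.001, 0.0]
ft_force: [-0.2, -0.4, -1.5]
grip_width: 0.0189
grasp_force: 59.0
t 7.3 p [ 463.5 -251.   149.2] q [ 7.737e-01 -6.336e-01 -9.000e-04  2.000e-04] F [-0.2 -0.4 -1.5] M [ 0.05  0.   -0.03] g 0.018861450442649405 58.96734952926636 j [-0.5   0.33 -0.04  1.21  0.   -2.27]
[(0.68, array([284.6, 268.6])), (0.64, array([289.2,   4.7]))]
0.73 [398.2 267.1] [ 339.07050434 -226.59684831]
0.47 [401.4 215. ] [ 458.29517192 -237.31395167]
0.28 [225.3 196.8] [497.37076248 170.19677699]
0.75 [409.  211.2] [ 467.31534457 -255.06384707]
0.58 [401.8 263.4] [ 347.47252975 -234.96834492]
0.85 [309.9 393.9] [ 463.53836256 -450.2900382 ]
0.76 [235.9 346.3] [ 351.30829322 -349.3951069 ]
0.65 [287.4 302.8] [ 454.88621511 -275.13618809]
0.84 [287.3 292.2] [ 458.4701532  -252.05408128]
0.84 [310.5 380.9] [ 468.73268178 -428.9679307 ]
0.79 [232.7 338.1] [ 347.11670073 -332.93845478]
-40 255 x 11.1 12.8 y -9.0 8.9
-35 230 x 11.2 12.7 y -9.0 8.9
-30 198 x 11.1 12.7 y -8.9 8.9
-25 190 x 11.2 12.7 y -8.7 8.9
-20 172 x 11.1 12.6 y -8.9 8.8
-15 161 x 11.2 12.5 y -8.9 9.0
-10 141 x 11.1 12.7 y -9.0 8.8
-5 133 x 11.1 12.5 y -8.9 9.0
0 119 x 11.2 12.4 y -8.9 8.8
5 109 x 11.1 12.3 y -8.7 8.9
10 210 x 10.8 29.7 y -8.9 8.8
15 1044 x 11.0 30.3 y -9.0 8.9
20 61 x 29.6 30.2 y -8.7 8.9
```

View pics/w3.png

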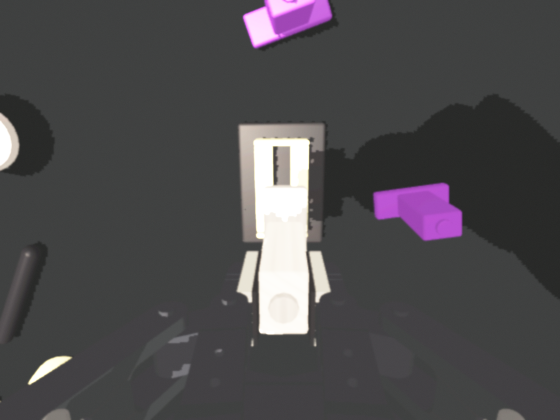

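The spanner is held upright; the stem face at about (284,300) puts its centre 2 mm toward tool −x. The rest behind it is empty. Now to the ring.

Run:
```python
from h import *
togo((520.3,192.4,150),158.45)
```

```text
now yaw -168.63 tilt [-8.e-04  9.e-04 -1.e+00] shift [-4.239e+02 -1.427e+02 -3.000e-01] turn tool z rad 0.5745 shift after turn [-4.334e+02  1.106e+02 -3.000e-01]
```

```bash
python3 -m creep '[[[-30,-10,-1],[0,0,0]],[[-53,-18,-1],[0,0,0]],[[-53,-18,0],[0,0,0]],[[-53,-18,0],[0,0,0]],[[-53,-18,0],[0,0,0]],[[-53,-18,0],[0,0,0]],[[-53,-18,0],[0,0,0]],[[-46,-15,0],[0,0,0]],[[-30,-10,0],[0,0,0]],[[0,0,0],[0,0,0.144]],[[0,0,0],[0,0,0.144]],[[0,0,0],[0,0,0.144]]]' 0
python3 -m creep '[[[0,0,0],[0,0,0.1425]],[[0,0,0],[0,0,0]],[[0,0,0],[0,0,0]],[[0,0,0],[0,0,0]]]' 0
python3 - <<'E'
from h import *
st();togo((520.3,192.4,113),158.45)
for n in('top','side'):
  p=cam(n);cv2.imwrite(f'pics/{n}4.png',p['image'])
p=cam('wrist');cv2.imwrite('pics/w4.png',p['image'])
E
```

```text
clock: 9.2
eef_pos: [0.5207, 0.1927, 0.1518]
tool_rot: [-0.618, 0.786, 0.0, -0.0]
ft_force: [-0.2, 0.1, -1.7]
grip_width: 0.0191
grasp_force: 58.9
clock: 9.7
eef_pos: [0.5209, 0.1924, 0.1521]
tool_rot: [-0.563, 0.827, 0.0, -0.0]
ft_force: [0.7, -1.2, -0.9]
grip_width: 0.0185
grasp_force: 58.8
t 9.7 p [520.9 192.4 152.1] q [-0.5629  0.8265  0.     -0.    ] F [ 0.7 -1.2 -0.9] M [ 0.01  0.03 -0.01] g 0.018538968352890105 58.84912848472595 j [ 0.35  0.38  0.04  1.23 -0.   -0.84]
now yaw 158.51 tilt [ 1.e-04  1.e-04 -1.e+00] shift [ 0.2  0.5 39.1] turn tool z rad 0.0011 shift after turn [ 0.2  0.5 39.1]
```

View pics/w4.png

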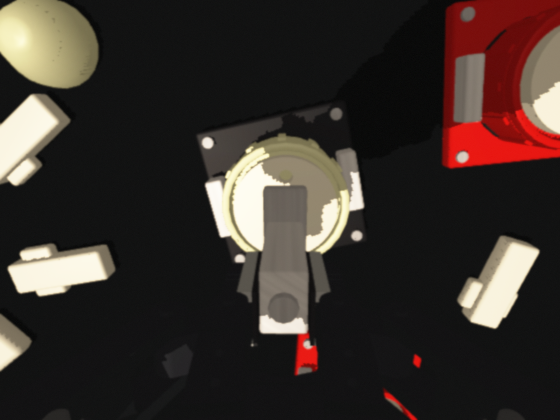

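A hole is visible at about (286,176), in line with the bar. I'll check its offset from the near pin.

Run:
```python
from h import *
p=cam('wrist');o=bot.get_obs();M=R.from_quat(o['tool_rot']).as_matrix()
g=cv2.cvtColor(p['image'],cv2.COLOR_BGR2GRAY)
print(g[164:190:1,272:302:2])
c=cloud(p);t=(c-o['eef_pos'])@M*1e3;m=(abs(t[...,0]-24)<5)&(abs(t[...,2]-15.5)<4)&(abs(t[...,1])<30)&(p['z_map']>0)
print('bar y',t[m][:,1].min(),t[m][:,1].max())
for uv in((286,176),(286,177)): print((atz(p,uv,.072)-o['eef_pos'])@M*1e3)
z=c[...,2]*1e3;print(np.round(z[166:190:2,272:302:3]))
```

```text
[[138 138 137 137 137 138 138 138 138 137 137 137 137 137 137]
 [137 136 136 137 137 137 137 137 137 138 137 137 138 138 137]
 [137 137 137 137 137 137 137 137 137 137 137 137 137 137 137]
 [137 138 137 138 137 137 138 138 137 138 137 137 136 138 138]
 [138 137 138 137 137 138 138 138 138 137 137 137 137 137 137]
 [138 137 137 137 138 138 136 135 137 137 137 138 137 138 137]
 [138 137 137 137 136 136 133 134 134 137 137 137 136 137 137]
 [137 137 138 137 137 133 131 132 132 136 138 137 138 137 137]
 [137 137 137 137 135 132 131 131 131 133 136 137 138 138 138]
 [137 136 138 136 134 131 131 132 132 132 136 138 137 137 136]
 [138 137 137 135 132 132 131 131 132 132 133 136 137 137 137]
 [146 137 137 133 129 131 132 132 131 130 129 137 137 137 137]
 [169 137 136 132 127 132 132 131 131 130 125 136 137 137 138]
 [178 137 136 131 123 130 132 131 131 127 123 136 137 137 137]
 [198 154 144 132 121 127 130 131 129 122 126 135 136 136 137]
 [235 212 167 135 121 121 126 128 125 119 129 136 136 136 136]
 [248 244 180 162 125 120 121 122 119 120 132 136 135 136 135]
 [250 249 213 223 145 133 120
[... 596 characters left out ...]
  1.76572276 80.13149717]
[22.10134627  1.76749919 80.13152535]
[[ 71.  71.  71.  71.  72.  72.  71.  72.  70.  72.]
 [ 71.  70.  71.  72.  71.  70.  72.  72.  71.  72.]
 [ 71.  71.  71.  71.  58.  58.  71.  71.  72.  72.]
 [ 71.  70.  71.  57.  57.  58.  58.  72.  72.  70.]
 [ 72.  71.  72.  56.  58.  57.  59.  71.  72.  72.]
 [ 71.  72.  72.  57.  58.  56.  58.  72.  72.  72.]
 [ 71.  72.  71.  60.  57.  58.  59.  72.  71.  71.]
 [ 71.  71.  70.  68.  63.  62.  65.  71.  71.  71.]
 [ 72.  71.  71.  71.  69.  68.  72.  73.  73.  71.]
 [ 71. 314.  72.  72.  71.  71.  72.  71.  71.  71.]
 [131. 131. 131. 130. 132. 132. 131. 131. 131. 131.]
 [135. 135. 136. 134. 134. 135. 135. 135. 134. 134.]]
```

```bash
python3 -m creep '[[[0.5,1,10],[0,0,0]],[[0,0,15],[0,0,0]],[[0,0,13],[0,0,0]],[[0,0,0],[0,0,0]],[[0,0,2],[0,0,0]],[[0,0,0],[0,0,0]]]' 0
python3 -m creep '[[[0,0,2],[0,0,0]],[[0,0,0],[0,0,0]],[[0,0,2],[0,0,0]],[[0,0,0],[0,0,0]]]' 0
python3 -c "
from h import *
st();togo((520.3,192.4,97.7),158.45)"
```

```text
clock: 10.65
eef_pos: [0.5201, 0.1924, 0.1124]
tool_rot: [-0.562, 0.827, -0.0, 0.0]
ft_force: [0.0, -0.3, -1.5]
grip_width: 0.0187
grasp_force: 58.8
clock: 11.15
eef_pos: [0.5197, 0.1923, 0.1079]
tool_rot: [-0.562, 0.827, 0.0, -0.0]
ft_force: [0.6, 0.4, -1.6]
grip_width: 0.0187
grasp_force: 58.8
t 11.15 p [519.7 192.3 107.9] q [-5.625e-01  8.268e-01  0.000e+00 -1.000e-04] F [ 0.6  0.4 -1.6] M [-0.01  0.02  0.02] g 0.0186696523260229 58.81828486919403 j [ 0.35  0.41 -0.03  1.13 -0.   -0.84]
now yaw 158.45 tilt [ 2.e-04  2.e-04 -1.e+00] shift [-0.4 -0.5 10.2] turn tool z rad 0.0 shift after turn [-0.4 -0.5 10.2]
```

```bash
python3 -m creep '[[[0,0,1],[0,0,0]],[[0,0,1],[0,0,0]],[[0,0,1],[0,0,0]],[[0,0,0],[0,0,0]]]' 0
python3 -c "
from h import *
st()"
```

```text
clock: 11.65
eef_pos: [0.5197, 0.1923, 0.105]
tool_rot: [-0.562, 0.827, 0.0, -0.0]
ft_force: [-0.6, 0.2, -0.7]
grip_width: 0.0189
grasp_force: 58.8
t 11.65 p [519.7 192.3 105. ] q [-5.625e-01  8.268e-01  0.000e+00 -1.000e-04] F [-0.6  0.2 -0.7] M [-0.02 -0.03  0.03] g 0.018859596559148845 58.818583488464355 j [ 0.35  0.41 -0.04  1.12  0.   -0.84]
```

The pins are entering the holes freely. I'll continue down.

```bash
python3 -m creep '[[[0,0,1.5],[0,0,0]],[[0,0,1.5],[0,0,0]],[[0,0,1.5],[0,0,0]],[[0,0,1.0],[0,0,0]],[[0,0,0],[0,0,0]]]' 0
python3 -m creep '[[[0,0,0.7],[0,0,0]],[[0,0,0.7],[0,0,0]],[[0,0,0],[0,0,0]]]' 0
python3 -c "
from h import *
st()"
```

```text
clock: 12.28
eef_pos: [0.5197, 0.1923, 0.0995]
tool_rot: [-0.562, 0.827, 0.0, -0.0]
ft_force: [0.2, -0.1, -0.8]
grip_width: 0.0187
grasp_force: 58.8
clock: 12.65
eef_pos: [0.5198, 0.1923, 0.0982]
tool_rot: [-0.562, 0.827, -0.0, -0.0]
ft_force: [0.9, -0.2, -1.2]
grip_width: 0.019
grasp_force: 58.8
t 12.65 p [519.8 192.3  98.2] q [-0.5625  0.8268 -0.     -0.    ] F [ 0.9 -0.2 -1.2] M [ 0.03 -0.03  0.01] g 0.018954915679044133 58.81868004798889 j [ 0.35  0.42 -0.05  1.11 -0.   -0.84]
```

```bash
python3 -m creep '[[[0,0,0.7],[0,0,0]],[[0,0,0],[0,0,0]],[[0,0,0],[0,0,0]]]' 0
python3 -m creep '[[[0,0,0.7],[0,0,0]],[[0,0,0],[0,0,0]],[[0,0,0],[0,0,0]]]' 0
python3 -c "
from h import *
st()"
```

```text
clock: 13.02
eef_pos: [0.5198, 0.1923, 0.0976]
tool_rot: [-0.562, 0.827, -0.0, 0.0]
ft_force: [0.3, 0.1, -0.9]
grip_width: 0.0187
grasp_force: 58.9
clock: 13.4
eef_pos: [0.5199, 0.1924, 0.0971]
tool_rot: [-0.562, 0.827, -0.0, 0.0]
ft_force: [-0.0, -0.6, 1.0]
grip_width: 0.0191
grasp_force: 59.1
t 13.4 p [519.9 192.4  97.1] q [-5.625e-01  8.268e-01 -1.000e-04  2.000e-04] F [-0.  -0.6  1. ] M [-0.1   0.05  0.05] g 0.019062862707482354 59.130651354789734 j [ 0.35  0.42 -0.05  1.1  -0.   -0.84]
```

```bash
python3 -m creep '[[[0,0,0.6],[0,0,0]],[[0,0,0.4],[0,0,0]],[[0,0,0],[0,0,0]]]' 0
python3 -c "
from h import *
st()"
```

```text
clock: 13.78
eef_pos: [0.52, 0.1924, 0.0962]
tool_rot: [-0.562, 0.827, -0.0, 0.0]
ft_force: [-1.1, -0.2, 3.5]
grip_width: 0.0194
grasp_force: 59.6
t 13.78 p [520.  192.4  96.2] q [-5.625e-01  8.268e-01 -1.000e-04  4.000e-04] F [-1.1 -0.2  3.5] M [-0.13  0.19  0.06] g 0.01935895861206225 59.57339823246002 j [ 0.35  0.42 -0.05  1.1  -0.   -0.84]
```

Bar is seated, with about 5 N on the face and 10 mm of pin travel. Now turn clockwise (+ about tool z), about the spanner centre.

```bash
python3 -m creep '[[[0,0.08,0],[0,0,0.04]],[[0,0.08,0],[0,0,0.04]],[[0,0.08,0],[0,0,0.04]],[[0,0,0],[0,0,0]]]' 0
python3 -c "
from h import *
st();togo((520,192.4,96),158.45)"
python3 -m creep '[[[0,0.08,0],[0,0,0.04]],[[0,0.08,0],[0,0,0.04]],[[0,0.08,0],[0,0,0.04]],[[0,0,0],[0,0,0]]]' 0
python3 -c "
from h import *
st();togo((520,192.4,96),158.45)"
```

```text
clock: 14.28
eef_pos: [0.5201, 0.1928, 0.0962]
tool_rot: [-0.512, 0.859, -0.0, 0.001]
ft_force: [0.5, 0.2, 3.7]
grip_width: 0.0189
grasp_force: 59.6
t 14.28 p [520.1 192.8  96.2] q [-5.122e-01  8.589e-01 -0.000e+00  7.000e-04] F [0.5 0.2 3.7] M [-0.03  0.    0.09] g 0.018946640278316787 59.58187222480774 j [ 0.35  0.42 -0.05  1.1   0.   -0.72]
now yaw 151.61 tilt [-1.2e-03 -8.0e-04 -1.0e+00] shift [ 0.4 -0.1  0.2] turn tool z rad -0.1193 shift after turn [ 0.4 -0.   0.2]
clock: 14.78
eef_pos: [0.5198, 0.1928, 0.0961]
tool_rot: [-0.46, 0.888, -0.0, 0.001]
ft_force: [-0.2, 0.3, 3.1]
grip_width: 0.0188
grasp_force: 59.6
t 14.78 p [519.8 192.8  96.1] q [-4.599e-01  8.880e-01 -1.000e-04  6.000e-04] F [-0.2  0.3  3.1] M [ 0.02 -0.11  0.05] g 0.018795769163427126 59.61255490779877 j [ 0.36  0.42 -0.05  1.1   0.   -0.6 ]
now yaw 144.76 tilt [-9.e-04 -6.e-04 -1.e+00] shift [ 0.2 -0.4  0.1] turn tool z rad -0.2389 shift after turn [ 0.3 -0.3  0.1]
```

Run:
```python
from h import *
for i in range(4): st();p=cam('wrist')
a=p['image'][100:310,160:410]
q=cam('side')['image'][120:220,220:340]
cv2.imwrite('pics/w5.png',np.hstack([cv2.resize(a,(400,336),interpolation=cv2.INTER_CUBIC),cv2.resize(q,(400,336),interpolation=cv2.INTER_CUBIC)]))
```

```text
t 14.78 p [519.8 192.8  96.1] q [-4.599e-01  8.880e-01 -1.000e-04  6.000e-04] F [-0.2  0.3  3.1] M [ 0.02 -0.11  0.05] g 0.018795769163427126 59.61255490779877 j [ 0.36  0.42 -0.05  1.1   0.   -0.6 ]
t 14.82 p [519.8 192.8  96.1] q [-4.599e-01  8.880e-01 -0.000e+00  6.000e-04] F [0.6 0.1 4.1] M [ 0.03 -0.11  0.09] g 0.019052333369939303 59.619500041007996 j [ 0.36  0.42 -0.05  1.1   0.   -0.6 ]
t 14.88 p [519.8 192.7  96.1] q [-4.598e-01  8.880e-01 -0.000e+00  6.000e-04] F [-0.2 -0.1  4.6] M [ 0.09 -0.1   0.13] g 0.018820331761345694 59.62179780006409 j [ 0.36  0.42 -0.05  1.1   0.   -0.6 ]
t 14.93 p [519.8 192.8  96.1] q [-4.598e-01  8.880e-01 -0.000e+00  6.000e-04] F [ 1.3 -0.4  5. ] M [ 0.08 -0.17  0.1 ] g 0.018625582710086942 59.63262856006622 j [ 0.36  0.42 -0.05  1.1   0.   -0.6 ]
```

View pics/w5.png

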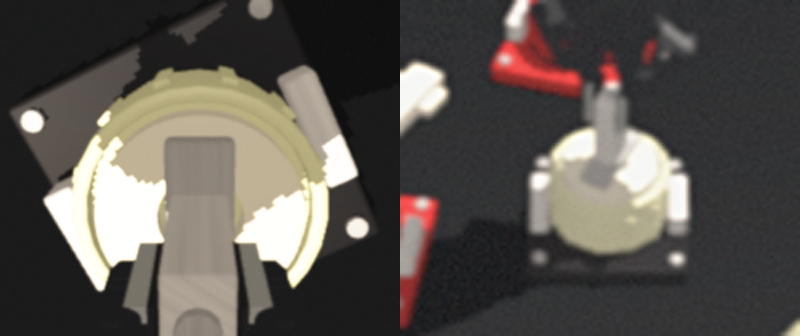

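The bar lies flat on the ring face, so the pins are in. I'll keep turning.

```bash
for i in 1; do python3 -m creep '[[[0,0.08,0],[0,0,0.04]],[[0,0.08,0],[0,0,0.04]],[[0,0.08,0],[0,0,0.04]],[[0,0.08,0],[0,0,0.04]],[[0,0,0],[0,0,0]]]' 0; done
python3 -c "
from h import *
st();togo((520,192.4,96),158.45)"
python3 -m creep '[[[0,0.08,0],[0,0,0.04]],[[0,0.08,0],[0,0,0.04]],[[0,0.08,0],[0,0,0.04]],[[0,0,0],[0,0,0]]]' 0
python3 -c "
from h import *
st();togo((520,192.4,96),158.45)"
```

```text
clock: 15.65
eef_pos: [0.5195, 0.1928, 0.096]
tool_rot: [-0.387, 0.922, -0.0, 0.0]
ft_force: [1.3, 1.0, 4.7]
grip_width: 0.0193
grasp_force: 59.7
t 15.65 p [519.5 192.8  96. ] q [-3.873e-01  9.220e-01 -1.000e-04  4.000e-04] F [1.3 1.  4.7] M [ 0.04 -0.24  0.08] g 0.019345516922327936 59.67389166355133 j [ 0.36  0.42 -0.05  1.1  -0.   -0.44]
now yaw 135.57 tilt [-7.e-04 -4.e-04 -1.e+00] shift [-0.1 -0.7  0. ] turn tool z rad -0.3994 shift after turn [ 0.2 -0.7  0. ]
clock: 16.15
eef_pos: [0.5192, 0.1929, 0.096]
tool_rot: [-0.331, 0.943, -0.0, 0.0]
ft_force: [1.8, 0.7, 4.6]
grip_width: 0.0188
grasp_force: 59.7
t 16.15 p [519.2 192.9  96. ] q [-3.314e-01  9.435e-01 -1.000e-04  3.000e-04] F [1.8 0.7 4.6] M [ 0.01 -0.24  0.07] g 0.01880133290472538 59.689764976501465 j [ 0.36  0.42 -0.05  1.1  -0.   -0.32]
now yaw 128.71 tilt [-5.e-04 -3.e-04 -1.e+00] shift [-0.3 -0.9 -0. ] turn tool z rad -0.519 shift after turn [ 0.2 -0.9 -0. ]
```

```bash
python3 -m creep '[[[0,0.08,0],[0,0,0.04]],[[0,0.08,0],[0,0,0.04]],[[0,0,0],[0,0,0]]]' 0
python3 -c "
from h import *
st();togo((520,192.4,96),158.45)"
python3 -m creep '[[[0,0.06,0],[0,0,0.03]],[[0,0,0],[0,0,0]]]' 0
python3 -c "
from h import *
st();togo((520,192.4,96),158.45)"
```

```text
clock: 16.52
eef_pos: [0.5191, 0.1931, 0.096]
tool_rot: [-0.293, 0.956, -0.0, 0.0]
ft_force: [-0.3, 0.1, 5.0]
grip_width: 0.0189
grasp_force: 59.7
t 16.52 p [519.1 193.1  96. ] q [-2.934e-01  9.560e-01 -1.000e-04  3.000e-04] F [-0.3  0.1  5. ] M [-0.02 -0.28  0.1 ] g 0.018910878283454433 59.70164358615875 j [ 0.36  0.42 -0.05  1.1  -0.   -0.24]
now yaw 124.13 tilt [-5.e-04 -3.e-04 -1.e+00] shift [-0.4 -1.1 -0. ] turn tool z rad -0.599 shift after turn [ 0.3 -1.1 -0. ]
clock: 16.77
eef_pos: [0.5191, 0.1931, 0.096]
tool_rot: [-0.279, 0.96, -0.0, 0.0]
ft_force: [0.3, -0.2, 5.5]
grip_width: 0.019
grasp_force: 59.7
t 16.77 p [519.1 193.1  96. ] q [-2.791e-01  9.603e-01 -1.000e-04  3.000e-04] F [ 0.3 -0.2  5.5] M [ 0.01 -0.23  0.1 ] g 0.018973214850216802 59.708470702171326 j [ 0.36  0.42 -0.05  1.1  -0.   -0.21]
now yaw 122.41 tilt [-5.e-04 -3.e-04 -1.e+00] shift [-0.4 -1.1 -0. ] turn tool z rad -0.629 shift after turn [ 0.3 -1.1 -0. ]
```

```bash
for i in 1; do python3 -m creep '[[[0,0.06,0],[0,0,0.03]],[[0,0,0],[0,0,0]],[[0,0,0],[0,0,0]]]' 0
python3 -c "
from h import *
st();togo((520,192.4,96),158.45)"; done
python3 -m creep '[[[0,0.04,0],[0,0,0.02]],[[0,0,0],[0,0,0]],[[0,0,0],[0,0,0]]]' 0
python3 -c "
from h import *
st();togo((520,192.4,96),158.45)"
python3 -m creep '[[[0,0.04,0],[0,0,0.02]],[[0,0,0],[0,0,0]],[[0,0,0],[0,0,0]]]' 0
python3 -c "
from h import *
st();togo((520,192.4,96),158.45)"
```

```text
clock: 17.15
eef_pos: [0.519, 0.1931, 0.096]
tool_rot: [-0.265, 0.964, -0.0, 0.0]
ft_force: [0.6, 0.7, 5.0]
grip_width: 0.0192
grasp_force: 59.7
t 17.15 p [519.  193.1  96. ] q [-2.647e-01  9.643e-01 -0.000e+00  3.000e-04] F [0.6 0.7 5. ] M [-0.01 -0.24  0.12] g 0.01918477895827347 59.71197545528412 j [ 0.36  0.42 -0.05  1.1  -0.   -0.18]
now yaw 120.7 tilt [-5.e-04 -2.e-04 -1.e+00] shift [-0.5 -1.1 -0. ] turn tool z rad -0.6588 shift after turn [ 0.3 -1.2 -0. ]
clock: 17.52
eef_pos: [0.519, 0.1931, 0.0959]
tool_rot: [-0.255, 0.967, -0.0, 0.0]
ft_force: [0.3, 0.7, 5.6]
grip_width: 0.0193
grasp_force: 59.7
t 17.52 p [519.  193.1  95.9] q [-2.551e-01  9.669e-01 -1.000e-04  2.000e-04] F [0.3 0.7 5.6] M [ 0.01 -0.21  0.13] g 0.019270672420667153 59.71470057964325 j [ 0.36  0.42 -0.05  1.1  -0.   -0.16]
now yaw 119.56 tilt [-4.e-04 -3.e-04 -1.e+00] shift [-0.5 -1.1 -0.1] turn tool z rad -0.6788 shift after turn [ 0.3 -1.2 -0.1]
clock: 17.9
eef_pos: [0.5189, 0.1932, 0.0959]
tool_rot: [-0.245, 0.969, -0.0, 0.0]
ft_force: [-0.2, 0.2, 4.7]
grip_width: 0.0188
grasp_force: 59.7
t 17.9 p [518.9 193.2  95.9] q [-2.454e-01  9.694e-01 -1.000e-04  2.000e-04] F [-0.2  0.2  4.7] M [ 0.03 -0.22  0.13] g 0.018830935914843475 59.7175258398056 j [ 0.36  0.42 -0.05  1.1  -0.   -0.14]
now yaw 118.41 tilt [-4.e-04 -2.e-04 -1.e+00] shift [-0.6 -1.2 -0.1] turn tool z rad -0.6989 shift after turn [ 0.3 -1.3 -0.1]
```

```bash
S='from h import *
o=bot.get_obs();print("F",np.round(o["ft_force"],1),"M",np.round(o["ft_torque"],2),"tau",np.round(o["tau"],2));togo((520,192.4,96),158.45)'
python3 -m creep '[[[0,0.04,0],[0,0,0.02]],[[0,0,0],[0,0,0]],[[0,0,0],[0,0,0]]]' 0 >/dev/null; python3 -c "$S"
python3 -m creep '[[[0,0.04,0],[0,0,0.02]],[[0,0,0],[0,0,0]],[[0,0,0],[0,0,0]]]' 0 >/dev/null; python3 -c "$S"
python3 -m creep '[[[0,0.03,0],[0,0,0.015]],[[0,0,0],[0,0,0]],[[0,0,0],[0,0,0]]]' 0 >/dev/null; python3 -c "$S"
```

```text
F [0.6 0.6 5.4] M [-0.02 -0.24  0.13] tau [ -0.06 -40.79  21.02   0.35   0.11   0.13]
now yaw 117.27 tilt [-4.e-04 -3.e-04 -1.e+00] shift [-0.6 -1.2 -0. ] turn tool z rad -0.7188 shift after turn [ 0.4 -1.3 -0. ]
F [0.  1.  6.1] M [-0.03 -0.22  0.18] tau [ -0.06 -40.79  21.03   0.34   0.11   0.14]
now yaw 116.12 tilt [-5.e-04 -3.e-04 -1.e+00] shift [-0.6 -1.2 -0. ] turn tool z rad -0.7388 shift after turn [ 0.4 -1.3 -0. ]
F [-0.2 -0.1  5.9] M [-0.13 -0.27  0.33] tau [ -0.24 -40.78  21.05   0.31   0.14   0.36]
now yaw 115.3 tilt [-3.e-04 -3.e-04 -1.e+00] shift [-0.7 -1.3 -0.1] turn tool z rad -0.7532 shift after turn [ 0.4 -1.4 -0.1]
```

```bash
S='from h import *
o=bot.get_obs();print("F",np.round(o["ft_force"],1),"M",np.round(o["ft_torque"],2),"tau",np.round(o["tau"],2));togo((520,192.4,96),158.45)'
python3 -m creep '[[[0,0.02,0],[0,0,0.008]],[[0,0,0],[0,0,0]],[[0,0,0],[0,0,0]]]' 0 >/dev/null; python3 -c "$S"
python3 -m creep '[[[0,0,0],[0,0,0.004]],[[0,0,0],[0,0,0]],[[0,0,0],[0,0,0]]]' 0 >/dev/null; python3 -c "$S"
```

```text
F [ 0.6 -0.8  5.9] M [-0.08 -0.23  0.51] tau [ -0.33 -40.78  21.07   0.29   0.17   0.49]
now yaw 114.86 tilt [-3.e-04 -4.e-04 -1.e+00] shift [-0.7 -1.3 -0.1] turn tool z rad -0.7608 shift after turn [ 0.4 -1.4 -0.1]
F [ 0.4 -0.1  4.9] M [-0.1  -0.21  0.56] tau [ -0.39 -40.78  21.08   0.28   0.18   0.56]
now yaw 114.65 tilt [-2.e-04 -4.e-04 -1.e+00] shift [-0.7 -1.3 -0.1] turn tool z rad -0.7645 shift after turn [ 0.4 -1.4 -0.1]
```

The moment has risen steeply to 0.56 N m after about 0.76 rad, so this is the stop. One last nudge, then unload within the pin slack and lift.

```bash
S='from h import *
st();togo((520,192.4,96),158.45)'
python3 -m creep '[[[0,0,0],[0,0,0.004]],[[0,0,0],[0,0,0]],[[0,0,0],[0,0,0]]]' 0 >/dev/null; python3 -c "$S"
python3 -m creep '[[[0,-0.04,0],[0,0,-0.02]],[[0,-0.04,-0.5],[0,0,-0.025]],[[0,-0.04,-0.5],[0,0,-0.025]],[[0,0,0],[0,0,0]],[[0,0,0],[0,0,0]]]' 0 >/dev/null; python3 -c "$S"
```

```text
t 20.15 p [518.8 193.3  95.9] q [-2.116e-01  9.774e-01 -2.000e-04  2.000e-04] F [ 0.5 -0.4  5. ] M [-0.05 -0.19  0.63] g 0.01896274379937212 60.023658871650696 j [ 0.36  0.42 -0.05  1.1  -0.   -0.07]
now yaw 114.43 tilt [-3.e-04 -4.e-04 -1.e+00] shift [-0.7 -1.3 -0.1] turn tool z rad -0.7683 shift after turn [ 0.4 -1.4 -0.1]
t 20.77 p [518.5 193.1  96.6] q [-2.444e-01  9.697e-01 -1.000e-04 -3.000e-04] F [ 0.2 -0.2  2.7] M [-0.04 -0.2  -0.02] g 0.019049266211907064 59.409120082855225 j [ 0.36  0.42 -0.05  1.1  -0.   -0.14]
now yaw 118.29 tilt [ 6.e-04 -0.e+00 -1.e+00] shift [-1.  -1.3  0.6] turn tool z rad -0.7009 shift after turn [ 0.1 -1.6  0.6]
```

```bash
python3 -m creep '[[[0,0,-1],[0,0,0]],[[0,0,-2],[0,0,0]],[[0,0,-3],[0,0,0]],[[0,0,-4],[0,0,0]],[[0,0,-10],[0,0,0]],[[0,0,-20],[0,0,0]],[[0,0,-15],[0,0,0]],[[0,0,0],[0,0,0]],[[0,0,0],[0,0,0]]]' 0
python3 - <<'E'
from h import *
st();p=cam('wrist');a=p['image'][100:310,160:410];cv2.imwrite('pics/w6.png',cv2.resize(a,(750,630))[:600])
t=cam('top');cv2.imwrite('pics/t6.png',t['image'])
# hole search: pixels 8-16mm below face inside annulus
c=cloud(p);X,Y,Z=c[...,0]*1e3-521,c[...,1]*1e3-194.3,c[...,2]
r=np.hypot(X,Y);m=(r>17)&(r<31)&(Z>.05)&(Z<.066);q=np.stack([X[m],Y[m]],1)
if len(q): print(len(q),q.mean(0),np.degrees(np.arctan2(q.mean(0)[1],q.mean(0)[0])))
togo((465.3,-252.2,150),191.4)
E
```

```text
clock: 21.9
eef_pos: [0.5184, 0.1931, 0.1515]
tool_rot: [-0.244, 0.97, -0.0, -0.0]
ft_force: [0.4, 0.4, -1.9]
grip_width: 0.0188
grasp_force: 58.8
t 21.9 p [518.4 193.1 151.5] q [-2.443e-01  9.697e-01 -0.000e+00 -3.000e-04] F [ 0.4  0.4 -1.9] M [-0.01  0.03 -0.04] g 0.01880598109309842 58.80240619182587 j [ 0.36  0.38  0.04  1.23 -0.   -0.14]
124 [-19.42802784 -11.52118522] -149.33126340968053
now yaw 118.29 tilt [ 1.6e-03  2.0e-04 -1.0e+00] shift [ 257.5 -367.     1.3] turn tool z rad -1.2761 shift after turn [426.  139.8   1.3]
```

View pics/w6.png

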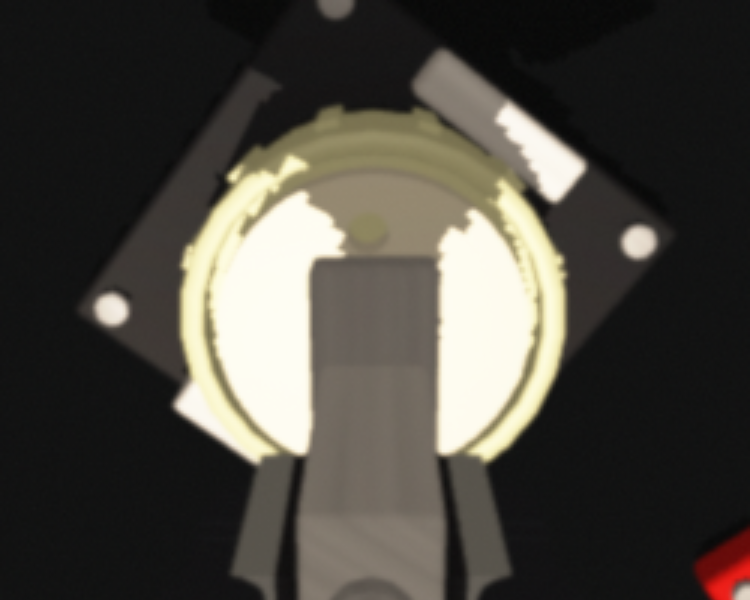

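The visible hole, at about (368,229) in this crop, puts the hole line at about 30.7°. It started at 68.4°, so the ring has turned 0.66 rad and is at its stop. Returning to the rest.

```bash
python3 -m creep '[[[15,-21,0],[0,0,0]],[[34.5,-49.5,0],[0,0,0]],[[34.5,-49.5,0],[0,0,0]],[[34.5,-49.5,0],[0,0,0]],[[34.5,-49.5,0],[0,0,0]],[[34.5,-49.5,0],[0,0,0]],[[34.5,-49.5,0],[0,0,0]],[[20,-28,0],[0,0,0]],[[15,-20,0],[0,0,0]],[[0,0,0],[0,0,-0.16]],[[0,0,0],[0,0,-0.16]],[[0,0,0],[0,0,-0.16]]]' 0
python3 -m creep '[[[0,0,0],[0,0,-0.16]],[[0,0,0],[0,0,-0.16]],[[0,0,0],[0,0,-0.16]],[[0,0,0],[0,0,-0.16]],[[0,0,0],[0,0,-0.156]],[[0,0,0],[0,0,0]],[[0,0,0],[0,0,0]],[[0,0,0],[0,0,0]]]' 0
python3 - <<'E'
from h import *
st();togo((464.8,-253,55),191.5)
p=cam('wrist');c=cloud(p);X,Y,Z=c[...,0],c[...,1],c[...,2]
o=bot.get_obs();M=R.from_quat(o['tool_rot']).as_matrix();t=(c-o['eef_pos'])@M*1e3
n=np.hypot(X-.464,Y+.252)<.075
m=n&(Z>.0235)&(Z<.029)&(t[...,0]>32);q=t[m];print('rails tool y',len(q),np.percentile(q[:,1],[0.5,99.5]),'x max',np.percentile(q[:,0],99.5))
m=(abs(t[...,0]-24)<5)&(abs(t[...,2]-15.5)<4)&(abs(t[...,1])<30);print('bar y',t[m][:,1].min(),t[m][:,1].max(),'x',t[(abs(t[...,2]-15.5)<4)&(abs(t[...,1])<9)][:,0].max())
E
```

```text
clock: 23.5
eef_pos: [0.4653, -0.2508, 0.1509]
tool_rot: [-0.47, 0.883, 0.001, -0.0]
ft_force: [0.3, 0.3, -0.9]
grip_width: 0.0188
grasp_force: 59.0
clock: 24.5
eef_pos: [0.4658, -0.2509, 0.1516]
tool_rot: [0.773, -0.634, -0.0, 0.0]
ft_force: [0.3, -0.5, -1.4]
grip_width: 0.0187
grasp_force: 59.0
t 24.5 p [ 465.8 -250.9  151.6] q [ 7.734e-01 -6.339e-01 -1.000e-04  0.000e+00] F [ 0.3 -0.5 -1.4] M [-0.04 -0.08  0.01] g 0.018680276224137735 59.00205373764038 j [-0.49  0.33 -0.03  1.21 -0.   -2.26]
now yaw -168.67 tilt [-2.e-04  2.e-04 -1.e+00] shift [ 1.9  1.4 96.6] turn tool z rad -0.003 shift after turn [ 1.9  1.4 96.6]
rails tool y 443 [-20.84327447  22.33442306] x max 43.63067682896295
bar y -10.982392715261856 12.319881088932686 x 30.012015832063327
```

```bash
python3 -m creep '[[[3,0.3,20],[0,0,0]],[[0,0,30],[0,0,0]],[[0,0,25],[0,0,0]],[[0,0,12],[0,0,0]],[[0,0,8],[0,0,0]],[[0,0,0],[0,0,0]],[[0,0,1],[0,0,0]],[[0,0,0],[0,0,0]]]' 0
python3 -m creep '[[[0,0,1],[0,0,0]],[[0,0,0],[0,0,0]],[[0,0,0],[0,0,0]]]' 0
python3 -c "
from h import *
st()"
```

```text
clock: 25.55
eef_pos: [0.4667, -0.2541, 0.0565]
tool_rot: [0.774, -0.633, 0.001, -0.0]
ft_force: [1.1, -0.6, -1.6]
grip_width: 0.0191
grasp_force: 59.0
clock: 25.92
eef_pos: [0.4662, -0.2539, 0.0549]
tool_rot: [0.774, -0.633, 0.0, -0.0]
ft_force: [0.3, 0.1, -1.9]
grip_width: 0.0186
grasp_force: 59.0
t 25.93 p [ 466.2 -253.9   54.9] q [ 0.7738 -0.6334  0.     -0.    ] F [ 0.3  0.1 -1.9] M [-0.01 -0.02  0.01] g 0.01864536851070452 59.0258663892746 j [-0.5   0.42 -0.17  0.98  0.   -2.27]
```

Tips are well below the rail tops with no contact, so the pins are in the trough. Now the last 3 mm.

```bash
python3 -m creep '[[[0,0,1],[0,0,0]],[[0,0,1],[0,0,0]],[[0,0,0.8],[0,0,0]],[[0,0,0],[0,0,0]],[[0,0,0],[0,0,0]]]' 0
python3 -c "
from h import *
st()"
```

```text
clock: 26.55
eef_pos: [0.4662, -0.2538, 0.052]
tool_rot: [0.774, -0.633, -0.0, -0.0]
ft_force: [-0.5, 0.2, -2.1]
grip_width: 0.0188
grasp_force: 59.1
t 26.55 p [ 466.2 -253.8   52. ] q [ 0.7738 -0.6334 -0.     -0.    ] F [-0.5  0.2 -2.1] M [-0.03  0.02 -0.07] g 0.01877859054252009 59.063220620155334 j [-0.5   0.42 -0.17  0.97  0.   -2.27]
```

```bash
python3 -m creep '[[[0,0,0.5],[0,0,0]],[[0,0,0.5],[0,0,0]],[[0,0,0],[0,0,0]],[[0,0,0],[0,0,0]]]' 0
python3 -c "
from h import *
st()"
```

```text
clock: 27.05
eef_pos: [0.4662, -0.2539, 0.0517]
tool_rot: [0.774, -0.633, 0.0, -0.0]
ft_force: [-2.1, 1.0, 5.3]
grip_width: 0.0187
grasp_force: 59.9
t 27.05 p [ 466.2 -253.9   51.7] q [ 7.738e-01 -6.334e-01  3.000e-04 -0.000e+00] F [-2.1  1.   5.3] M [0.24 0.44 0.03] g 0.01874628512799516 59.86872375011444 j [-0.5   0.42 -0.17  0.97 -0.   -2.27]
```

The bar is on the rails at the same height as before. Release and withdraw.

```bash
python3 -m creep '[[[0,0,0],[0,0,0]],[[0,0,0],[0,0,0]],[[0,0,0],[0,0,0]],[[0,0,0],[0,0,0]]]' 50
python3 -m creep '[[[0,0,-15],[0,0,0]],[[0,0,-40],[0,0,0]],[[0,0,-50],[0,0,0]],[[0,0,-50],[0,0,0]],[[0,0,-10],[0,0,0]],[[0,0,0],[0,0,0]],[[0,0,0],[0,0,0]],[[0,0,0],[0,0,0]]]' 50
python3 - <<'E'
from h import *
p=cam('wrist');cv2.imwrite('pics/w7.png',p['image'])
c=cloud(p);X,Y,Z=c[...,0],c[...,1],c[...,2];n=np.hypot(X-.464,Y+.249)<.075
for lo,hi in((.09,.1),(.032,.04),(.024,.029)):
    m=n&(Z>lo)&(Z<hi);q=c[m][:,:2]*1e3;r=cv2.minAreaRect(q.astype(np.float32));print(len(q),np.round(r[0],1),np.round(r[1],1),round(r[2],1),np.median(Z[m]))
t=cam('top')
for k in('tape','shell'): print(k,[np.round(atz(t,d['position'],0)[:2]*1e3) for d in vision.place_of(t,k)[:1]])
E
```

```text
clock: 27.55
eef_pos: [0.4661, -0.2539, 0.0509]
tool_rot: [0.774, -0.633, -0.0, 0.0]
ft_force: [0.6, 0.1, 0.1]
grip_width: 0.0498
grasp_force: 0.0
clock: 28.55
eef_pos: [0.4652, -0.2534, 0.2143]
tool_rot: [0.774, -0.633, -0.002, 0.0]
ft_force: [-0.4, -0.6, -0.4]
grip_width: 0.0499
grasp_force: 0.0
732 [ 465.2 -252.1] [19.4 27.8] 11.9 0.09527200910866085
506 [ 467.9 -267.4] [23.7 32.5] 10.8 0.035126128429201875
1532 [ 465. -253.] [43.8 83.3] 11.7 0.02534035345290539
tape [array([406.,  19.])]
shell [array([643.,  18.])]
```

View pics/w7.png

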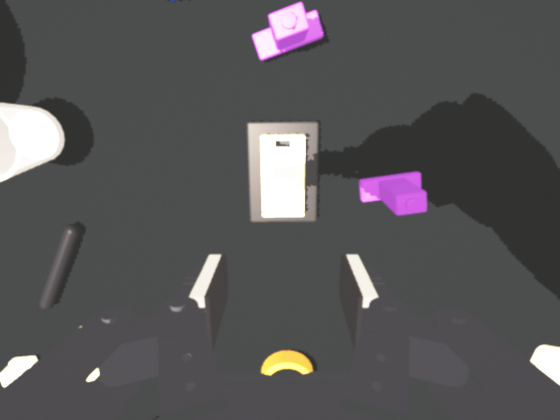

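The spanner stands upright and centred in its rest at about (284,170), and the tape at (287,370) looks unmoved. Handing in.

```bash
python3 -c "
from h import *
print(workorder.job_done())"
```

```text
the job is handed in; nothing more can be done
None
```

The ring was turned clockwise by about 0.66 rad to its stop with both pins home, the spanner is back upright in its rest and released, no contact was made with the tape roll or nose cone, and the job was handed in at about 29 s.

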